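Feel out the cheek gap of a small book press with gauge leaves

ROBOT

A 7-joint arm with a two-finger parallel gripper is mounted at the origin on a cart in front of the work surface, level with it; the furniture and walls round the work are solid. World frame = base frame: x ahead of the robot, y to its left, z up, the work surface at z = 0. Lengths are in m, angles in degrees, forces in N, time in s.
With the tool pointing down it reaches from about 0.425 to 0.95 m from the base axis. Payload 16.7 kg.
Tool frame: the origin (TCP) lies at the very end of the fingers, on their centre line; the grasp point (between the pads) lies tcp_to_grasp behind it (tcp_to_grasp is the distance from the TCP to the grasp point, in m); z points along the fingers, x is the direction in which the jaws open and shut, and the axes are right-handed (so a half turn about z gives the same grasp; the last joint's range is limited). The gripper opens to 94 mm and grips with 3 to 60 N. Pads are 16 mm wide; open, the fingers measure 119 mm over their backs; the gripper's body (75 mm by 177 mm) begins 78 mm behind the grasp point.
Start: joints at [57.84, 24.414, 4.234, 92.017, -1.954, 63.644, -3.845], TCP at [0.27, -0.619, 0.205] pointing down, gripper open.
Joint ranges: [-163.25, 163.25], [-28.42, 122.38], [-70.27, 78.77], [12.13, 141.07], [-58.53, 238.53], [9.26, 117.41], [-156.51, 156.51]. Speed limits (degrees/s): [108.29, 108.29, 136.94, 136.94, 172.46, 172.46, 172.46].

INTERFACE

Orientations are given as [roll, pitch, yaw] about the fixed x, y, z axes, in that order (R = Rz(yaw) Ry(pitch) Rx(roll)).
In Python, from plant import * gives the robot as it stands.
- The arm moves only by the tool drive_tool, never from a script. Its argument "rows" is text: rows parted by semicolons, each of 5 numbers parted by spaces: the finger opening in mm, from 0 to 94, then the shift along the tool's x, y, z in mm, then the turn about the tool's z in degrees. A call has 1 to 20 rows; each row shifts and turns the commanded pose from where the row before left it, along the tool's axes as they then stand; what a row does not reach is not made up. A row lasts 1/8 s, in which the tool goes at most 62.5 mm and 10.7 degrees, less where a joint would pass 70% of its speed; a pose out of reach is approached as far as the arm can. A call with a gripper value outside its range is refused whole. The fingers move at their own pace and stop on an object; the grip force is fixed at half the most. Time passes only in rows, so rows that do not move let the fingers close. It gives the time, the measured TCP pose, the force and the opening at its end, in the units of the state.
- observe(): the state, without advancing time (a new reading comes with each control period).
- grab_frame(name): name is "scene" or "top"; returns a dict with "image" (420x560x3 uint8, red, green, blue), "mtx" (3x3 intrinsics, pixels), "R" (3x3) and "t" (3): a world point X has camera coordinates R X + t. Camera axes: x right, y down, z forward; pixel columns grow to the right and rows downward; lengths in m; the calibration is good to about 2 mm. A picture is of the moment at which its call begins. There is no depth.
- finish_job(): hands the job in, once; it reports no verdict.
Trained networks look in the newest picture that a camera, given by its name, has taken for a name from the list of things; names that differ only in an ending like _2 or _b are one class to them, and where a whole thing is asked for, a point or a joint stands for the part that bears it (a point fixed in the world has none). Each returns a list of dicts, best first, with "conf" (0 to 1); they miss things now and then, are a little off and sometimes report something else, mostly with a low value. They report only what shows in the picture. A call takes as long as a camera call. They do not tell look-alikes from the thing itself.
- search_frame(camera, label): "extent" ([left, top, right, bottom] in pixels, round what is visible of it).
- pinpoint(camera, label): "position" ([column, row] in pixels: a listed point, or the origin of a listed thing).
The state is a dict: "t": time; "joint_positions": joint angles; "qvel": joint speeds; "joint_efforts": joint torques, N m; "eef_pos": TCP position; "eef_rot": TCP orientation; "wrist_force": force on the tool from outside, world axes, zero at the start; "torque": the same for the moment, N m; "gripper_width": finger opening in m.
Only numpy, scipy, OpenCV 4.12 (cv2) and the standard library are available. Lean on these libraries where they do the work, as an engineer would, in place of code of your own. Each camera call takes 0.05 s, during which the arm holds its last target. There are 200 camera calls.

TASK

Find the gap of the little green book press by feel: try the gauge leaves from the rack upright between its two steel cheeks, from the thinnest (yellow) up, blue next, then red, until one drags because the cheeks grip it. Leave that leaf standing in the gap, pushed nearly all the way down and let go, and hang every looser leaf back in the rack. Never force a leaf or lean hard on the press.

Things in the scene. Friction and masses are not known exactly. Their poses are not given: they have to be found in the camera images.
- press: Small green fixed press, base 74 (x) x 130 (y) x 12 mm. Two upright steel cheeks 46 wide (x), tops 50 above the table, black knob at the +y end. Origin on the table below the fixed cheek's face (plane y = 0; fixed cheek at y < 0). The sprung cheek faces it on the +y side at an unknown gap of 1.5 to 8.5 mm. x along the gap, y across it, z up.
- press_mouth (a point): Top middle of the fixed cheek's face plane (press x = 0, y = 0, 50 mm above the table). Both cheeks have a lead-in here, 5 mm wide and 10 deep: the true gap begins 10 mm lower. The sprung cheek gives along y only, from 3 N, 1.2 N more per mm, with a hard stop 3.5 mm back. Over 50 N between leaf and press, summed over all contacts, is forcing.
- gap_floor (a point): Floor of the gap, press x = 0, y = 0, 12 mm above the table; a leaf on it has its head's centre 62 mm above it. A leaf up to 2.5 mm thicker than the gap goes in with a push of up to 16 N and drags by 3 to 8 N while it is drawn up (not at rest). A thinner leaf slides free and drops to the floor if let go, but rubs if held off-centre: let go and re-grip across x before judging.
- rack: Fixed wooden rack, foot 90 (x) x 180 (y) x 8 mm, two rails along y, 38 mm over their outer sides, window 28 between, tops 58 above the table. Leaves hang with the ends of their heads on the rails at y = -66, 0, +66 mm (which is where varies), each in a place 26 mm long between 5 mm high ribs, blade width along rack x. Origin on the table at its centre.
- grip_thin (a point): Centre of the yellow head of the thinnest gauge leaf, loose, about 70 g. Head 40 (x) x 20 (y) x 32 (z) mm, to be pinched from above across x or y. Steel blade below it: 24 wide (x), 4 thick (y), 46 long, tip fully rounded, 62 below this point. Hanging in the rack this point is 74 mm above the table. z up along the leaf.
- grip_mid (a point): Centre of the blue head of the middle gauge leaf, loose, about 70 g. Head 40 (x) x 20 (y) x 32 (z) mm, to be pinched from above across x or y. Steel blade below it: 24 wide (x), 6.5 thick (y), 46 long, tip fully rounded, 62 below this point. Hanging in the rack this point is 74 mm above the table. z up along the leaf.
- grip_thick (a point): Centre of the red head of the thickest gauge leaf, loose, about 70 g. Head 40 (x) x 20 (y) x 32 (z) mm, to be pinched from above across x or y. Steel blade below it: 24 wide (x), 9 thick (y), 46 long, tip fully rounded, 62 below this point. Hanging in the rack this point is 74 mm above the table. z up along the leaf.
- leaf_thin: The yellow-headed leaf, 4 mm; origin at its tip.
- leaf_mid: The blue-headed leaf, 6.5 mm; origin at its tip.
- leaf_thick: The red-headed leaf, 9 mm; origin at its tip.
Things that resemble listed ones, but are neither listed nor needed, are in the scene too. There is more than one size of the leaf_mid; the job needs the larger.

How it is judged (in metres and radians):
On the way, in this order (a step that is already met when the one before it is completed fails the run):
1. the thinnest (yellow) leaf has been tried: its blade at least 20 mm down between the cheeks (x of grip_thin in the frame of press between -0.012 and 0.012 m and y of grip_thin in the frame of press between -0.006 and 0.016 m and z of grip_thin in the frame of press below 0.092 m), for 0.1 s.
2. either the yellow leaf is left gripped in the gap, or the next (blue) leaf has been tried (((x of grip_thin in the frame of press between -0.012 and 0.012 m and y of grip_thin in the frame of press between -0.006 and 0.016 m and z of grip_thin in the frame of press below 0.086 m and angle between grip_thin's own z axis and vertical below 0.2 rad and contact force between leaf_thin and press between 2 and 13.5 N and contact force between the fingers and leaf_thin below 0.1 N) or (x of grip_mid in the frame of press between -0.012 and 0.012 m and y of grip_mid in the frame of press between -0.006 and 0.016 m and z of grip_mid in the frame of press below 0.092 m))), for 0.1 s.
At the end, for the whole second after the job is handed in: One leaf stands released in the gap, tip within 12 mm of its floor, upright within 0.2 rad, gripped by the cheeks (contact force summed over both cheeks above 2.0 N, so not a loose leaf, and below 13.5 N, so not one a size too thick); the two others hang upright in the rack (((x of grip_thin in the frame of press between -0.012 and 0.012 m and y of grip_thin in the frame of press between -0.006 and 0.016 m and z of grip_thin in the frame of press below 0.086 m and angle between each of grip_thin, grip_mid, grip_thick's own z axis and vertical below 0.2 rad and contact force between leaf_thin and press between 2 and 13.5 N and contact force between the fingers and leaf_thin below 0.1 N and linear speed of leaf_thin below 0.02 m/s and x of grip_mid in the frame of rack between -0.012 and 0.012 m and y of grip_mid in the frame of rack between -0.085 and 0.085 m and z of grip_mid in the frame of rack between 0.066 and 0.082 m and x of grip_thick in the frame of rack between -0.012 and 0.012 m and y of grip_thick in the frame of rack between -0.085 and 0.085 m and z of grip_thick in the frame of rack between 0.066 and 0.082 m) or (x of grip_mid in the frame of press between -0.012 and 0.012 m and y of grip_mid in the frame of press between -0.006 and 0.016 m and z of grip_mid in the frame of press below 0.086 m and angle between each of grip_mid, grip_thin, grip_thick's own z axis and vertical below 0.2 rad and contact force between leaf_mid and press between 2 and 13.5 N and contact force between the fingers and leaf_mid below 0.1 N and linear speed of leaf_mid below 0.02 m/s and x of grip_thin in the frame of rack between -0.012 and 0.012 m and y of grip_thin in the frame of rack between -0.085 and 0.085 m and z of grip_thin in the frame of rack between 0.066 and 0.082 m and x of grip_thick in the frame of rack between -0.012 and 0.012 m and y of grip_thick in the frame of rack between -0.085 and 0.085 m and z of grip_thick in the frame of rack between 0.066 and 0.082 m) or (x of grip_thick in the frame of press between -0.012 and 0.012 m and y of grip_thick in the frame of press between -0.006 and 0.016 m and z of grip_thick in the frame of press below 0.086 m and angle between each of grip_thick, grip_thin, grip_mid's own z axis and vertical below 0.2 rad and contact force between leaf_thick and press between 2 and 13.5 N and contact force between the fingers and leaf_thick below 0.1 N and linear speed of leaf_thick below 0.02 m/s and x of grip_thin in the frame of rack between -0.012 and 0.012 m and y of grip_thin in the frame of rack between -0.085 and 0.085 m and z of grip_thin in the frame of rack between 0.066 and 0.082 m and x of grip_mid in the frame of rack between -0.012 and 0.012 m and y of grip_mid in the frame of rack between -0.085 and 0.085 m and z of grip_mid in the frame of rack between 0.066 and 0.082 m))); the robot touches nothing.
It fails at once if a leaf is forced against the press with more than 50 N, summed over its contacts (contact force between any of leaf_thin, leaf_mid, leaf_thick and press above 50 N).
It fails at once if the gripper or arm leans on the press with more than 15 N (contact force between any of the fingers, the arm and press above 15 N).
It also fails if it takes over 72 s, if anything falls off the work surface, if the arm or the gripper's body presses on something with over 40 N, if the wrist force passes 120 N, or if a joint passes its speed limit or range.

## Working session

There is one attempt and no reset: what is moved stays moved. The work goes in short steps, Python scripts to look and compute and a tool call to move; the robot and the scene stay as the last step left them, time stands still between calls to the robot, and variables do not carry over. Pictures are saved under pics/ and viewed, about 8 in all and at most 12, crops included, and the job is handed in when it is done.

Besides the shell and the picture viewer there is one more tool, called after "Emit:" as a command line: name --argument value ..., lists and objects as JSON in quotes. drive_tool: Moves the arm, as the interface text tells. Its arguments: {"type":"object","properties":{"rows":{"type":"string"}},"required":["rows"]}

```bash
mkdir -p pics
cat > h.py <<'E'
from plant import *
import numpy as np, cv2
def snap(cam,fn=None):
    f=grab_frame(cam)
    if fn: cv2.imwrite('pics/'+fn,f['image'][:,:,::-1])
    return f
def ray(f,p):
    K,R,t=map(np.array,(f['mtx'],f['R'],f['t']))
    d=R.T@np.linalg.solve(K,[p[0],p[1],1.]); return -R.T@t,d
def atz(f,p,z):
    c,d=ray(f,p); return c+d*(z-c[2])/d[2]
def proj(f,X):
    v=np.array(f['R'])@np.array(X)+np.array(f['t']); v=np.array(f['mtx'])@v; return v[:2]/v[2]
E
python3 - <<'E'
from h import *
fs={}
for c in('top','scene'):
    fs[c]=f=snap(c,c+'0.png'); print(c,'campos',ray(f,(280,210))[0].round(3))
    for l,z in(('press_mouth',.05),('gap_floor',.012),('press',0),('rack',0),('grip_thin',.074),('grip_mid',.074),('grip_thick',.074)):
        for d in pinpoint(c,l)[:3]: print(l,np.round(d['position'],1),round(d['conf'],2),atz(f,d['position'],z).round(4))
    for l in('press','rack','leaf_mid'):
        for d in search_frame(c,l)[:3]: print('box',l,np.round(d['extent']),round(d['conf'],2))
a=np.hstack([fs['top']['image'],fs['scene']['image']]); 
print(observe())
E
```

```text
top campos [0.449 0.059 1.074]
press_mouth [416.4 184.8] 0.66 [ 0.5431 -0.2447  0.05  ]
gap_floor [405.6 189. ] 0.84 [ 0.5376 -0.2312  0.012 ]
gap_floor [186.2 227.8] 0.64 [0.4621 0.266  0.012 ]
press [408.  190.7] 0.93 [ 0.5346 -0.2398  0.    ]
rack [215.1 222.1] 0.67 [0.4736 0.2023 0.    ]
rack [406.1 190.2] 0.59 [ 0.5358 -0.2355  0.    ]
grip_thin [238.5 214.9] 0.55 [0.486  0.1424 0.074 ]
grip_mid [180.3 224. ] 0.75 [0.4697 0.2663 0.074 ]
grip_mid [144.7 231.6] 0.49 [0.4555 0.342  0.074 ]
grip_thick [210.3 219. ] 0.76 [0.4788 0.2024 0.074 ]
box press [366. 169. 434. 215.] 0.83
box press [235. 206. 251. 223.] 0.24
box rack [170. 199. 259. 248.] 0.68
box leaf_mid [174. 219. 188. 234.] 0.72
scene campos [-0.036  0.39   0.696]
press_mouth [371.1 175.1] 0.63 [ 0.5454 -0.234   0.05  ]
gap_floor [229.8 251.3] 0.75 [0.5282 0.1867 0.012 ]
gap_floor [368.5 190.3] 0.67 [ 0.5329 -0.2222  0.012 ]
gap_floor [203.7 267.1] 0.26 [0.5163 0.2552 0.012 ]
press [372.8 194.2] 0.86 [ 0.5245 -0.2323  0.    ]
rack [234.9 272.6] 0.58 [0.4768 0.1999 0.    ]
grip_thin [255.3 237.8] 0.59 [0.4836 0.1421 0.074 
[... 302 characters left out ...]
.] 0.61
{'t': 1.1, 'joint_positions': array([57.84144   , 24.41358378,  4.2345744 , 92.01766681, -1.95438221,
       63.64525095, -3.8464263 ]), 'qvel': array([-0.10062793,  0.01420732,  0.01909494,  0.02227214, -0.03674487,
       -0.01938761,  0.03627421]), 'joint_efforts': array([-1.25648025e-03, -9.35548711e+01,  3.66222046e+00, -4.54557860e+01,
       -4.91659285e-02,  1.30078895e-02, -2.21412648e-05]), 'eef_pos': array([ 0.27011888, -0.61854032,  0.20546375]), 'eef_rot': array([-1.79998097e+02,  4.51199970e-03, -6.64130150e+01]), 'wrist_force': array([ 0.03542934, -0.33121741,  0.14618669]), 'torque': array([ 0.03016455, -0.00086361,  0.0890459 ]), 'gripper_width': 0.09429966968682547}
```

```bash
ls; ls pics
```

```text
h.py
pics
scene0.png
top0.png
```

View pics/top0.png

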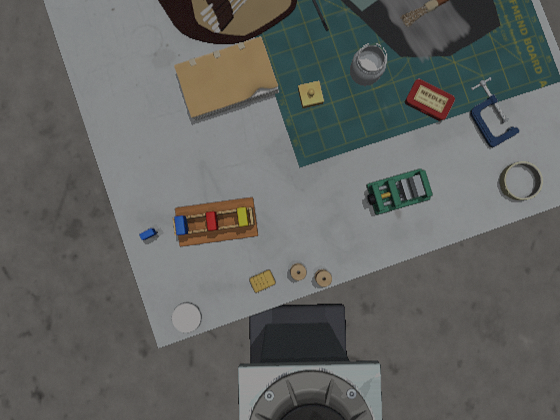

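View pics/scene0.png

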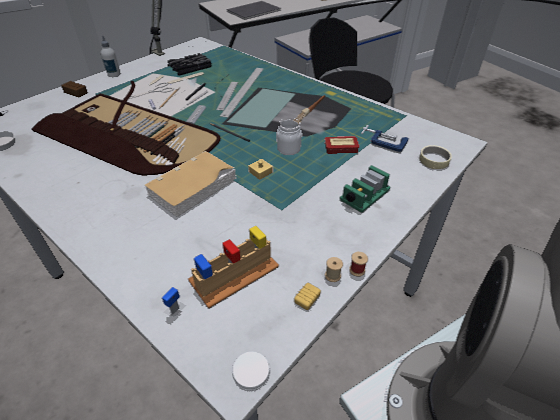

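Both pictures show the rack with blue (181,225), red (211,219) and yellow (243,216) heads in the top view, and the press at (400,192) with its black knob at (371,200). A small blue look-alike stands free at (150,233). I'll enlarge the top view of rack and press.

Run:
```python
from h import *
a=cv2.imread('pics/top0.png')
r=cv2.resize(a[190:260,130:265],None,fx=5.9,fy=4.2*5.9/5.9*1.0,interpolation=3) if 0 else cv2.resize(a[190:255,133:265],None,fx=6,fy=6,interpolation=3)[:290]
r=cv2.resize(a[195:252,133:265],None,fx=5,fy=5,interpolation=3)
p=cv2.resize(a[162:222,355:445],None,fx=5,fy=5,interpolation=3)
o=np.zeros((590,800,3),np.uint8); o[:r.shape[0],:r.shape[1]]=r; o[286:286+p.shape[0],:p.shape[1]]=p
b=cv2.imread('pics/scene0.png')[155:218,332:400]; b=cv2.resize(b,(340,300))
o[286:586,455:795]=b
cv2.imwrite('pics/crop1.png',o)
```

```text
(no output)
```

View pics/crop1.png

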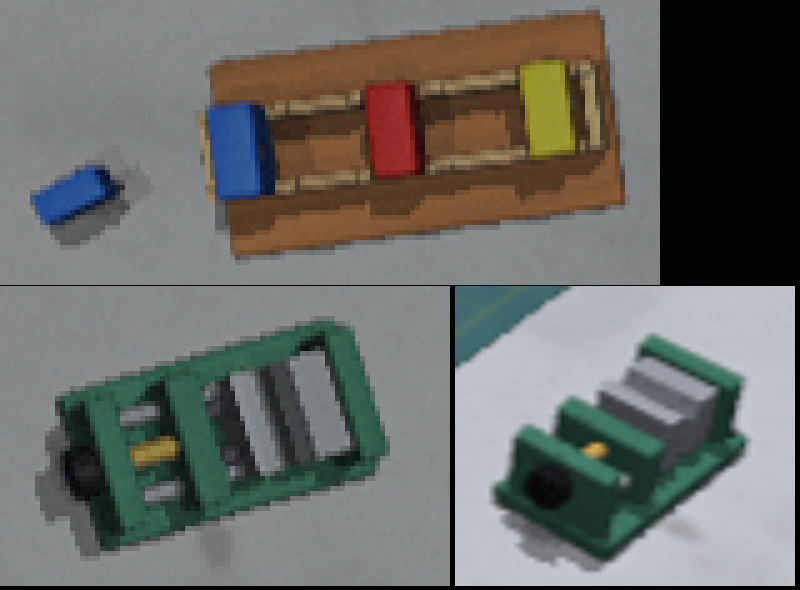

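The free blue thing at crop (75,195) (px 148,234) is visibly smaller than the blue head in the rack at (240,150) (px 181,225), so the rack's blue is the job's leaf. Next I fit the heads by colour in both cameras and enlarge the press further.

```bash
cat >> h.py <<'E'
from scipy.optimize import least_squares
HUE={'thin':(22,38),'mid':(105,125),'thick':(0,8)}
def cmask(f,name):
    hsv=cv2.cvtColor(np.array(f['image']),cv2.COLOR_RGB2HSV); lo,hi=HUE[name]
    return cv2.inRange(hsv,(lo,140,40),(hi,255,255))
def hull(f,x,y,z,yaw,s=(.04,.02,.032)):
    c,n=np.cos(yaw),np.sin(yaw); P=[]
    for a in(-.5,.5):
        for b in(-.5,.5):
            for d in(-.5,.5):
                u,v=a*s[0],b*s[1]; P.append(proj(f,(x+c*u-n*v,y+n*u+c*v,z+d*s[2])))
    return cv2.convexHull(np.float32(P))
def cen(h):
    m=cv2.moments(h); return np.array([m['m10'],m['m01']])/m['m00']
def heads(fs,name,x0,zfree=False,yaw=.1,z=.074):
    cs={}
    for k,f in fs.items():
        g=proj(f,(x0[0],x0[1],z)); n,l,st,c=cv2.connectedComponentsWithStats(cmask(f,name))
        i=1+np.argmin([np.hypot(*(c[j]-g))+(1e3 if st[j,4]<40 else 0) for j in range(1,n)]); cs[k]=(c[i],st[i,4])
    def r(p): return np.concatenate([cen(hull(f,p[0],p[1],p[2] if zfree else z,yaw))-cs[k][0] for k,f in fs.items()])
    s=least_squares(r,list(x0)+([z] if zfree else [])); return s.x,s.fun,{k:v[1] for k,v in cs.items()},{k:cv2.contourArea(hull(f,s.x[0],s.x[1],z,yaw)) for k,f in fs.items()}
E
python3 - <<'E'
from h import *
fs={c:snap(c) for c in('top','scene')}
for n,x0 in(('thin',(.485,.142)),('mid',(.472,.263)),('thick',(.481,.201))):
    for zf in(False,True): print(n,*[np.round(q,4) if not isinstance(q,dict) else q for q in heads(fs,n,x0,zf)])
f=fs['top']
q=[atz(f,p,.008)[:2] for p in((174.9,207.1),(252.8,196.7),(257.8,235.7),(179.8,246.4))]
print('foot',np.round(q,4),np.mean(q,0))
E1=cv2.resize(fs['top']['image'][166:216,364:436],None,fx=8,fy=8,interpolation=2)[:,:,::-1][:, :]
E2=cv2.resize(fs['scene']['image'][160:214,336:396],None,fx=8,fy=8,interpolation=2)[:,:,::-1]
o=np.zeros((590,800,3),np.uint8)
A=cv2.resize(fs['top']['image'][166:210,392:436],(400,400),interpolation=2)[:,:,::-1]
B=cv2.resize(fs['scene']['image'][160:204,352:396],(400,400),interpolation=2)[:,:,::-1]
o[:400,:400]=A;o[:400,400:]=B
cv2.imwrite('pics/crop2.png',o[:400])
E
```

```text
thin [0.4826 0.1352] [-0.3487 -0.0326  0.8856 -0.0735] {'top': np.int32(191), 'scene': np.int32(251)} {'top': 204.04353971686214, 'scene': 311.6719384914031}
thin [0.483  0.1358 0.0741] [-0.6636 -0.2527  0.5077 -0.1225] {'top': np.int32(191), 'scene': np.int32(251)} {'top': 204.27274336002301, 'scene': 311.49524897080846}
mid [0.4683 0.2671] [-0.9569 -0.4692  0.5238  0.2642] {'top': np.int32(207), 'scene': np.int32(265)} {'top': 242.05167171370704, 'scene': 331.017028597882}
mid [0.468  0.2669 0.0741] [-0.8553 -0.331   0.6856  0.282 ] {'top': np.int32(207), 'scene': np.int32(265)} {'top': 241.96146636037156, 'scene': 331.1633158936165}
thick [0.4754 0.2015] [-0.2527 -0.1533  0.3625  0.4057] {'top': np.int32(185), 'scene': np.int32(238)} {'top': 223.11516081227455, 'scene': 321.6009351245593}
thick [0.4754 0.2013 0.0748] [-0.2509 -0.1896  0.3721  0.1014] {'top': np.int32(185), 'scene': np.int32(238)} {'top': 223.08243260509335, 'scene': 321.56106037832797}
foot [[0.5097 0.2918]
 [0.5289 0.1147]
 [0.4404 0.1053]
 [0.4206 0.2817]] [0.4749171  0.19836518]
```

View pics/crop2.png

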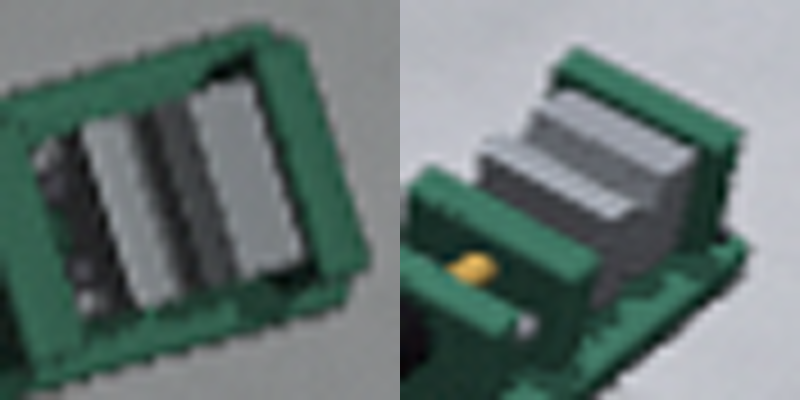

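Run:
```python
from h import *
fs={c:snap(c) for c in('top','scene')}
s=400/44
for c,o,Q in(('top',(392,166),dict(fix=[(192,92),(250,75),(303,255),(238,278)],spr=[(82,125),(130,115),(187,300),(143,308)])),
 ('scene',(352,160),dict(fix=[(133,112),(158,92),(295,152),(262,175)],spr=[(83,142),(107,135),(233,205),(210,220)]))):
    for k,q in Q.items():
        P=np.array([atz(fs[c],((u+.5)/s-.5+o[0],(v+.5)/s-.5+o[1]),.05)[:2] for u,v in q])
        (cx,cy),(w,h),a=cv2.minAreaRect(np.float32(P*1000)); print(c,k,P.round(4).tolist(),P.mean(0).round(4),round(w),round(h),round(a,1))
# green base mask fit
for c in fs:
    hsv=cv2.cvtColor(fs[c]['image'],cv2.COLOR_RGB2HSV); m=cv2.inRange(hsv,(65,100,30),(90,255,255))
    b=(slice(160,222),slice(330,440)); mm=np.zeros_like(m); mm[b]=m[b]
    r=cv2.minAreaRect(cv2.findNonZero(mm)); print(c,r)
    if c=='top':
        P=np.array([atz(fs[c],p,.012)[:2] for p in cv2.boxPoints(r)]); print(P.round(4),P.mean(0))
```

```text
top fix [[0.5632, -0.2374], [0.567, -0.2515], [0.5234, -0.2623], [0.5182, -0.2465]] [ 0.543  -0.2494] 46 17 13.9
top spr [[0.5559, -0.2107], [0.5581, -0.2223], [0.5132, -0.2341], [0.5116, -0.2235]] [ 0.5347 -0.2227] 47 12 14.7
scene fix [[0.5627, -0.2318], [0.5664, -0.2443], [0.5244, -0.2598], [0.5212, -0.2446]] [ 0.5437 -0.2451] 45 15 17.0
scene spr [[0.5592, -0.2103], [0.5582, -0.2184], [0.5151, -0.2285], [0.5133, -0.2185]] [ 0.5364 -0.2189] 47 10 10.1
top ((399.7452697753906, 190.85848999023438), (31.455564498901367, 59.75183868408203), 74.05460357666016)
[[ 0.5512 -0.1437]
 [ 0.5854 -0.2752]
 [ 0.5162 -0.2916]
 [ 0.4824 -0.1607]] [ 0.53381036 -0.21781272]
scene ((365.97210693359375, 188.28762817382812), (30.46854019165039, 52.17340087890625), 50.52754211425781)
```

Emit:
drive_tool --rows "94 -30 -47 0 0;94 -30 -47 0 0;94 -30 -47 0 0;94 -30 -47 0 0;94 -30 -47 0 0;94 -30 -47 0 0;94 -30 -47 0 0;94 -30 -47 0 0;94 0 0 0 -10.4;94 0 0 0 -10.4;94 0 0 0 -10.4;94 0 0 0 -10.4;94 0 0 0 -10.4;94 0 0 0 -10.4;94 0 0 0 -10.3;94 0 -50 0 0;94 0 -50 0 0;94 0 -50 0 0;94 0 -50 0 0;94 0 -50 0 0"

```text
t: 3.8
eef_pos: [0.491, 0.0018, 0.2058]
eef_rot: [180.0, -0.0, 6.3]
wrist_force: [0.2, 0.0, -1.3]
gripper_width: 0.0939
```

```bash
cat >> h.py <<'E'
def go(x,y,z=None,yaw=None):
    "rows needed: turn (tool z), then shift in tool axes after that turn, mm"
    s=observe(); p=s['eef_pos']; th=s['eef_rot'][2]; yw=th if yaw is None else yaw
    c,n=np.cos(np.radians(yw)),np.sin(np.radians(yw)); d=np.array([x,y])-p[:2]
    print('t',s['t'],'tcp',p.round(4),'rot',s['eef_rot'].round(2),'w',round(s['gripper_width'],4),'F',s['wrist_force'].round(2))
    print('turn',round(th-yw,2),'shift',np.round(1000*np.array([d[0]*c+d[1]*n,d[0]*n-d[1]*c,p[2]-(p[2] if z is None else z)]),1))
E
python3 - <<'E'
from h import *
import plant
print(tcp_to_grasp,[k for k in dir(plant) if k[0]!='_'][:60]); print(observe()['joint_positions'])
go(.4826,.1352,.12,6.3)
E
```

```text
0.0188 ['MotionError', 'finish_job', 'grab_frame', 'observe', 'pinpoint', 'search_frame', 'tcp_to_grasp']
[ 17.67225342   8.953539   -27.81020221 113.67389218   4.90592227
  58.45428086  -6.13793589]
t 3.8 tcp [0.491  0.0018 0.2058] rot [ 1.7999e+02 -3.0000e-02  6.2800e+00] w 0.0939 F [ 0.23  0.03 -1.34]
turn -0.02 shift [   6.3 -133.5   85.8]
```

Emit:
drive_tool --rows "94 2 -45 25 0;94 2 -45 30 0;94 2 -43.5 30.8 0;94 0 0 0 0;94 0 0 0 0"

```text
t: 4.42
eef_pos: [0.4828, 0.1334, 0.1199]
eef_rot: [180.0, 0.0, 6.3]
wrist_force: [0.2, -1.4, -0.3]
gripper_width: 0.0937
```

Run:
```python
from h import *
go(.4826,.1352,.063,6.3)
f=snap('scene'); g=snap('top')
a=cv2.resize(f['image'][190:310,180:300],(400,400),interpolation=2); b=cv2.resize(g['image'][170:260,170:260],(400,400),interpolation=2)
cv2.imwrite('pics/y1.png',np.hstack([a,b])[:,:,::-1])
```

```text
t 4.425 tcp [0.4828 0.1334 0.1199] rot [179.99   0.     6.29] w 0.0937 F [ 0.18 -1.38 -0.33]
turn -0.01 shift [ 0.  -1.8 56.9]
```

View pics/y1.png

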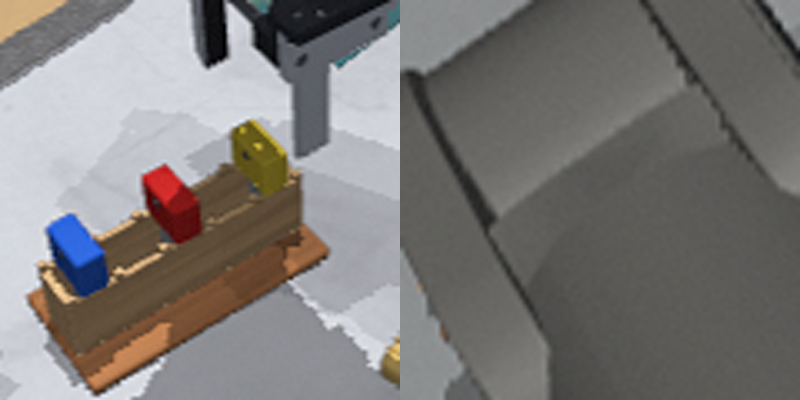

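The scene view shows the fingers (crop 310,110 and 210,30) straddling the yellow head at (260,155); the top view is blocked by the arm. Descending.

Emit:
drive_tool --rows "94 0 -1 20 0;94 0 0 20 0;94 0 0 17 0;94 0 0 0 0;30 0 0 0 0;30 0 0 0 0;30 0 0 0 0;30 0 0 0 0;30 0 0 0 0"

```text
t: 5.65
eef_pos: [0.4825, 0.1347, 0.0628]
eef_rot: [-180.0, -0.0, 6.3]
wrist_force: [0.4, -0.1, 1.1]
gripper_width: 0.0474
```

Emit:
drive_tool --rows "30 0 0 0 0;30 0 0 0 0;30 0 0 0 0;30 0 0 -20 0;30 0 0 -20 0;30 0 0 -20 0;30 0 0 -20 0;30 0 0 -30 0"

```text
t: 6.65
eef_pos: [0.4819, 0.1345, 0.1729]
eef_rot: [180.0, 0.1, 6.3]
wrist_force: [0.1, -1.0, -0.0]
gripper_width: 0.0392
```

Run:
```python
from h import *
go(.4826,.1352,.063,6.3)
fs={'scene':snap('scene')}
p=observe()['eef_pos']
print(heads(fs,'thin',p[:2],False,np.radians(6.3),p[2]+.011))
```

```text
t 6.65 tcp [0.4819 0.1345 0.1729] rot [1.80e+02 8.00e-02 6.29e+00] w 0.0392 F [ 0.15 -1.05 -0.02]
turn -0.01 shift [  0.7  -0.6 109.9]
(array([0.48362194, 0.13540376]), array([ 3.24231315, -0.23298604]), {'scene': np.int32(191)}, {'scene': 385.30629488732666})
```

```bash
python3 -c "
from h import *
go(.5392,-.2329,.125,14.3)"
```

```text
t 6.7 tcp [0.4836 0.1354 0.1767] rot [-179.97   -0.19    6.31] w 0.0401 F [1.71 0.11 3.45]
turn -7.99 shift [-37.1 370.6  51.7]
```

Emit:
drive_tool --rows "30 0 0 0 -8;30 -5 52 0 0;30 -5 53 0 0;30 -5 53 0 0;30 -5 53 0 0;30 -5 53 0 0;30 -6 53 0 0;30 -6 53 0 0;30 0 0 20 0;30 0 0 20 0;30 0 0 0 0;30 0 0 0 0"

```text
t: 8.2
eef_pos: [0.5383, -0.2329, 0.1333]
eef_rot: [180.0, -0.0, 14.3]
wrist_force: [0.3, 0.6, -0.2]
gripper_width: 0.0401
```

Run:
```python
from h import *
go(.5392,-.2329,.123,14.3)
s=observe(); p=s['eef_pos']
f=snap('scene'); g=snap('top'); fs={'scene':f}
print(heads(fs,'thin',p[:2],False,np.radians(14.3),p[2]+.011))
a=cv2.resize(f['image'][120:220,320:420],(600,600),interpolation=2)[:,:,::-1].copy()
# overlay predicted blade tip outline & mouth
def d(X,col): 
    u=(proj(f,X)-[320,120]+.5)*6-.5; cv2.circle(a,tuple(int(v) for v in u),3,col,-1)
c,n=np.cos(np.radians(14.3)),np.sin(np.radians(14.3))
for e in(-.012,.012): d((p[0]+c*e,p[1]+n*e,p[2]-.051),(0,0,255)); d((.5392+c*e,-.2329+n*e,.05),(255,0,255))
cv2.imwrite('pics/m1.png',a)
```

```text
t 8.2 tcp [ 0.5383 -0.2329  0.1333] rot [ 1.7999e+02 -3.0000e-02  1.4300e+01] w 0.0401 F [ 0.31  0.61 -0.25]
turn 0.0 shift [ 0.9  0.2 10.3]
(array([ 0.54334045, -0.23137311]), array([ 0.07140536, -0.38096052]), {'scene': np.int32(196)}, {'scene': 282.54983148770407})
```

View pics/m1.png

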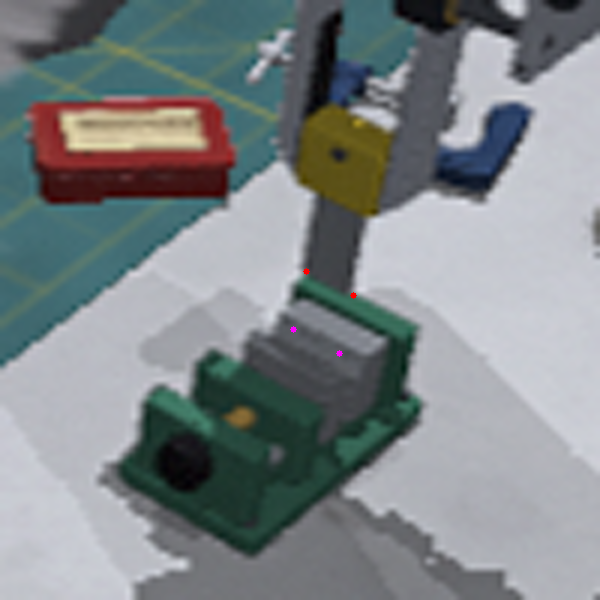

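The yellow blade's tip (crop 305,275–352,297) is right above the channel, and the predicted mouth (316,341) lies midway between the cheeks' top edges. Lowering with force checks.

Emit:
drive_tool --rows "30 1 0 10 0;30 0 0 10 0;30 0 0 10 0;30 0 0 5 0;30 0 0 4 0;30 0 0 3 0;30 0 0 0 0"

```text
t: 9.18
eef_pos: [0.5389, -0.2327, 0.0906]
eef_rot: [-180.0, 0.0, 14.3]
wrist_force: [0.5, 0.5, -0.2]
gripper_width: 0.0399
```

Emit:
drive_tool --rows "30 0 0 3 0;30 0 0 3 0;30 0 0 0 0"

```text
t: 9.55
eef_pos: [0.5388, -0.2326, 0.0844]
eef_rot: [-180.0, 0.0, 14.3]
wrist_force: [0.5, 0.5, -1.6]
gripper_width: 0.0398
```

Emit:
drive_tool --rows "30 0 0 4 0;30 0 0 4 0;30 0 0 0 0"

```text
t: 9.93
eef_pos: [0.5387, -0.2326, 0.0762]
eef_rot: [-180.0, 0.0, 14.3]
wrist_force: [-0.0, 0.2, -0.8]
gripper_width: 0.0398
```

Emit:
drive_tool --rows "30 0 0 4 0;30 0 0 4 0;30 0 0 0 0"

```text
t: 10.3
eef_pos: [0.5387, -0.2326, 0.0683]
eef_rot: [-180.0, 0.0, 14.3]
wrist_force: [-1.0, -0.1, 0.1]
gripper_width: 0.0398
```

Emit:
drive_tool --rows "30 0 0 -3 0;30 0 0 -3 0;30 0 0 -3 0"

```text
t: 10.68
eef_pos: [0.5391, -0.2328, 0.0781]
eef_rot: [180.0, -0.0, 14.3]
wrist_force: [0.3, -0.5, 0.0]
gripper_width: 0.0399
```

Yellow slides freely both ways (<1.6 N), so it is loose. Lifting and returning it to its place.

Emit:
drive_tool --rows "30 0 0 -15 0;30 0 0 -20 0;30 0 0 -30 0;30 0 0 -30 0;30 5 -52 0 0;30 5 -52 0 0;30 5 -52 0 0;30 5 -52 0 0;30 5 -52 0 0;30 5 -53 0 0;30 6 -53 0 0;30 0 0 0 8;30 0 0 0 0;30 0 0 0 0"

```text
t: 12.42
eef_pos: [0.4837, 0.1302, 0.1731]
eef_rot: [180.0, -0.0, 6.4]
wrist_force: [-0.4, -0.7, -0.7]
gripper_width: 0.0397
```

```bash
python3 -c "
from h import *
go(.4822,.1347,.0635,6.3)"
```

```text
t 12.425 tcp [0.4837 0.1302 0.1731] rot [ 1.7999e+02 -3.0000e-02  6.4100e+00] w 0.0397 F [-0.37 -0.7  -0.68]
turn 0.11 shift [ -1.   -4.6 109.6]
```

Emit:
drive_tool --rows "30 -1 -4.6 15 0.1;30 0 0 20 0;30 0 0 20 0;30 0 0 20 0;30 0 0 14 0;30 0 0 8 0;30 0 0 6 0;30 0 0 4 0;30 0 0 2 0;30 0 0 0 0"

```text
t: 13.68
eef_pos: [0.4821, 0.1353, 0.0638]
eef_rot: [-180.0, -0.0, 6.2]
wrist_force: [-0.6, 0.2, -0.5]
gripper_width: 0.0395
```

Emit:
drive_tool --rows "60 0 0 0 0;60 0 0 0 0;60 0 0 0 0;60 0 0 0 0;60 0 0 -25 0;60 0 0 -30 0;60 0 0 -30 0;94 0 -40 0 0;94 0 -40 0 0;94 0 0 0 0"

```text
t: 14.92
eef_pos: [0.4727, 0.2178, 0.1489]
eef_rot: [-179.9, -0.0, 6.4]
wrist_force: [0.2, -0.3, -0.6]
gripper_width: 0.0865
```

Run:
```python
from h import *
fs={'scene':snap('scene')}; g=snap('top')
for n,x0 in(('thin',(.4826,.1352)),('mid',(.468,.267)),('thick',(.4754,.2015))):
    print(n,heads(fs,n,x0,False,np.radians(6.3)))
a=cv2.resize(fs['scene']['image'][220:310,160:300],(560,360),interpolation=2)
cv2.imwrite('pics/y2.png',a[:,:,::-1])
go(.468,.267,.12,6.3)
```

```text
thin (array([0.48251477, 0.13752381]), array([-1.10767274e-06, -1.21601988e-06]), {'scene': np.int32(246)}, {'scene': 313.0378540691454})
mid (array([0.46864589, 0.26782822]), array([0.03540551, 0.05375914]), {'scene': np.int32(258)}, {'scene': 332.5287276399322})
thick (array([0.47401567, 0.20253827]), array([0.00150636, 0.00198234]), {'scene': np.int32(217)}, {'scene': 323.7563373083249})
t 15.025 tcp [0.4732 0.2146 0.1486] rot [1.7999e+02 2.0000e-02 6.2300e+00] w 0.093 F [-0.25 -0.35  0.59]
turn -0.07 shift [  0.5 -52.6  28.6]
```

View pics/y2.png

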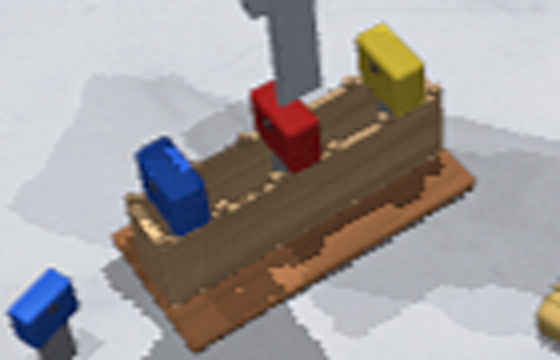

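Yellow hangs level in its place again at crop (390,70), with red (287,130) and blue (172,190) undisturbed. On to blue.

Emit:
drive_tool --rows "94 0.5 -26 10 0;94 0 -26.6 15 0;94 0 0 20 0;94 0 0 20 0;94 0 0 20 0;94 0 0 0 0;35 0 0 0 0;35 0 0 0 0;35 0 0 0 0;35 0 0 0 0;35 0 0 0 0;35 0 0 0 0;35 0 0 0 0;35 0 0 0 0"

```text
t: 16.77
eef_pos: [0.4682, 0.2672, 0.0637]
eef_rot: [-180.0, 0.0, 6.2]
wrist_force: [-0.1, -0.6, 1.3]
gripper_width: 0.0393
```

Gripped (39.3 mm). Lifting and going to the press.

Emit:
drive_tool --rows "30 0 0 0 0;30 0 0 -20 0;30 0 0 -30 0;30 0 0 -30 0;30 0 0 -30 0;30 0 0 0 -8;30 -5 55 0 0;30 -5 55 0 0;30 -5 55 0 0;30 -5 55 0 0;30 -5 55 0 0;30 -6 55 0 0;30 -6 55 0 0;30 -6 55 0 0;30 -6 55 0 0;30 0 0 0 0;30 0 0 0 0"

```text
t: 18.9
eef_pos: [0.5421, -0.2242, 0.1745]
eef_rot: [-180.0, -0.0, 14.2]
wrist_force: [0.5, 0.3, -0.7]
gripper_width: 0.0398
```

```bash
python3 -c "
from h import *
go(.5388,-.2324,.095,14.3)"
```

```text
t 18.9 tcp [ 0.5421 -0.2242  0.1745] rot [-1.7998e+02 -5.0000e-02  1.4200e+01] w 0.0398 F [ 0.51  0.34 -0.7 ]
turn -0.1 shift [-5.3  7.2 79.5]
```

Emit:
drive_tool --rows "30 -5 7 15 -0.1;30 0 0 20 0;30 0 0 20 0;30 0 0 10 0;30 0 0 6 0;30 0 0 4 0;30 0 0 2 0;30 0 0 0 0"

```text
t: 19.9
eef_pos: [0.5391, -0.2328, 0.0969]
eef_rot: [180.0, -0.0, 14.3]
wrist_force: [0.5, -0.5, -0.7]
gripper_width: 0.0398
```

Emit:
drive_tool --rows "30 0 0 2 0;30 0 0 2 0;30 0 0 2 0;30 0 0 0 0"

```text
t: 20.4
eef_pos: [0.5389, -0.2321, 0.0905]
eef_rot: [-180.0, -0.0, 14.3]
wrist_force: [-0.1, 4.2, 0.2]
gripper_width: 0.0396
```

Lead-in of the fixed cheek pushes the leaf to +y by 4 N; yielding about 1.5 mm and continuing.

Emit:
drive_tool --rows "30 0 -1.5 0 0;30 0 0 2 0;30 0 0 2 0;30 0 0 0 0"

```text
t: 20.9
eef_pos: [0.5388, -0.2313, 0.0867]
eef_rot: [180.0, -0.0, 14.3]
wrist_force: [1.2, 0.3, 0.8]
gripper_width: 0.0397
```

Emit:
drive_tool --rows "30 0 0 2 0;30 0 0 2 0;30 0 0 0 0"

```text
t: 21.28
eef_pos: [0.5385, -0.2313, 0.0824]
eef_rot: [-180.0, 0.0, 14.3]
wrist_force: [0.6, -0.3, -1.3]
gripper_width: 0.0397
```

Emit:
drive_tool --rows "30 0 0 3 0;30 0 0 3 0;30 0 0 3 0"

```text
t: 21.65
eef_pos: [0.5385, -0.2313, 0.0735]
eef_rot: [-180.0, 0.0, 14.3]
wrist_force: [0.5, -0.3, 4.1]
gripper_width: 0.0398
```

Emit:
drive_tool --rows "30 0 0 3 0;30 0 0 2 0;30 0 0 0 0"

```text
t: 22.02
eef_pos: [0.5384, -0.2313, 0.0683]
eef_rot: [-180.0, 0.0, 14.3]
wrist_force: [2.1, -0.0, -4.5]
gripper_width: 0.0401
```

Emit:
drive_tool --rows "30 0 0 -3 0;30 0 0 -3 0;30 0 0 -3 0"

```text
t: 22.4
eef_pos: [0.5382, -0.2313, 0.0778]
eef_rot: [-180.0, 0.0, 14.3]
wrist_force: [-0.8, -0.6, -4.1]
gripper_width: 0.0397
```

Drag of about 4 N both ways: either gripped or rubbing. Letting go to see whether it drops.

Emit:
drive_tool --rows "50 0 0 0 0;60 0 0 0 0;60 0 0 0 0;60 0 0 0 0"

```text
t: 22.9
eef_pos: [0.5386, -0.2313, 0.0777]
eef_rot: [-180.0, -0.0, 14.3]
wrist_force: [-0.3, 0.3, 0.0]
gripper_width: 0.0599
```

Run:
```python
from h import *
go(.5382,-.2313,.0778)
f=snap('scene'); p=observe()['eef_pos']
a=cv2.resize(f['image'][120:220,320:420],(600,600),interpolation=2)[:,:,::-1].copy()
for z,col in((p[2]+.011,(0,0,255)),(.074,(0,255,255))):
    h=hull(f,p[0],p[1],z,np.radians(14.3)); cv2.polylines(a,[np.int32((h-[320,120]+.5)*6)],True,col,1)
cv2.imwrite('pics/b1.png',a)
```

```text
t 22.9 tcp [ 0.5386 -0.2313  0.0777] rot [-180.     -0.     14.29] w 0.0599 F [-0.31  0.31  0.03]
turn 0.0 shift [-0.4 -0.  -0.1]
```

View pics/b1.png

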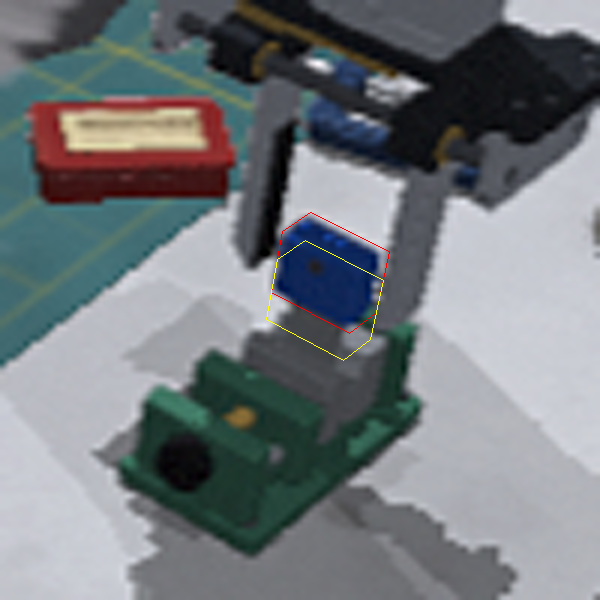

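The blue head matches the red outline (where it was let go, centre ~ (330,270)), not the yellow one (on the floor): it stayed up, so the cheeks hold it. Re-gripping across x, testing the drag again, then pushing down.

Emit:
drive_tool --rows "30 0 0 0 0;30 0 0 0 0;30 0 0 0 0;30 0 0 0 0;30 0 0 -2 0;30 0 0 -2 0;30 0 0 -2 0"

```text
t: 23.82
eef_pos: [0.5384, -0.2313, 0.0837]
eef_rot: [-180.0, 0.0, 14.3]
wrist_force: [0.2, -1.0, -3.7]
gripper_width: 0.0399
```

Emit:
drive_tool --rows "30 0 0 3 0;30 0 0 3 0;30 0 0 3 0;30 0 0 3 0;30 0 0 3 0"

```text
t: 24.45
eef_pos: [0.5386, -0.2313, 0.0685]
eef_rot: [-180.0, -0.0, 14.3]
wrist_force: [-0.8, 0.5, 4.1]
gripper_width: 0.0399
```

Drag of about 4 N confirmed after re-gripping. Last 2 mm, release, retreat.

Emit:
drive_tool --rows "30 0 0 2 0;30 0 0 0 0;60 0 0 0 0;60 0 0 0 0;60 0 0 0 0;60 0 0 0 0;60 0 0 -15 0;60 0 0 -25 0;60 0 0 -40 0;60 0 0 -40 0;60 0 50 0 0;60 0 50 0 0;60 0 50 0 0;60 0 50 0 0;60 0 0 0 0;60 0 0 0 0"

```text
t: 26.45
eef_pos: [0.588, -0.4244, 0.1872]
eef_rot: [-180.0, -0.0, 14.3]
wrist_force: [0.1, 0.4, 0.3]
gripper_width: 0.0601
```

Run:
```python
from h import *
go(.54,-.23)
fs={c:snap(c) for c in('top','scene')}
for n,x0 in(('thin',(.4826,.1352)),('mid',(.5386,-.2313)),('thick',(.4754,.2015))):
    print(n,[np.round(q,4) if not isinstance(q,dict) else q for q in heads(fs,n,x0,True,np.radians(14.3 if n=='mid' else 6.3))])
f=fs['scene']
a=cv2.resize(f['image'][120:220,320:420],(400,400),interpolation=2)
b=cv2.resize(f['image'][200:310,180:290],(400,400),interpolation=2)
cv2.imwrite('pics/e1.png',np.hstack([a,b])[:,:,::-1])
```

```text
t 26.45 tcp [ 0.588  -0.4244  0.1872] rot [-1.7997e+02 -3.0000e-02  1.4310e+01] w 0.0601 F [0.11 0.35 0.34]
turn 0.0 shift [   1.5 -200.2    0. ]
thin [array([0.4826, 0.1364, 0.0737]), array([-0.7211, -0.382 ,  0.4414, -0.0999]), {'top': np.int32(191), 'scene': np.int32(246)}, {'top': 204.40611093398184, 'scene': 312.90767627139576}]
mid [array([ 0.5387, -0.2326,  0.0775]), array([-0.2934, -0.1214,  0.7088, -0.1887]), {'top': np.int32(223), 'scene': np.int32(203)}, {'top': 264.74729191605, 'scene': 254.25297558307648}]
thick [array([0.4755, 0.2014, 0.0759]), array([-0.4545, -0.1664,  0.4388, -0.1848]), {'top': np.int32(189), 'scene': np.int32(239)}, {'top': 223.1776687412057, 'scene': 322.84177789185196}]
```

View pics/e1.png

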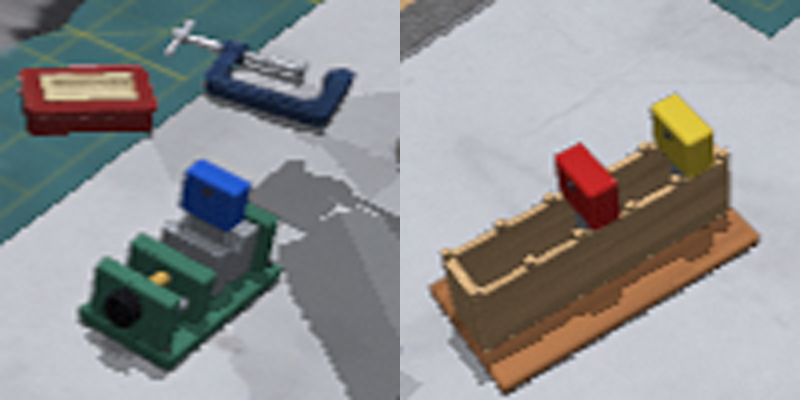

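Blue stands upright and free in the press (crop 215,195; fitted head z 77.5 mm, limit 86). Red (587,187) and yellow (683,137) hang in the rack, and the arm is clear. Handing in.

```bash
python3 -c "
from plant import *
print(finish_job())"
```

```text
the job is handed in; nothing more can be done
None
```

The blue leaf (6.5 mm) is the one the press grips. I left it standing in the gap, pushed nearly all the way down and released, and handed the job in at 26.5 s. No verdict was reported.

- **Yellow (4 mm):** it slid free both ways, with under about 1.6 N on the wrist, so I hung it back in its own place in the rack.
- **Blue (6.5 mm):** it dragged by about 4 N both ways and did not drop when let go. After re-gripping across x it dragged by 3.7 to 4.1 N again.
- **Red (9 mm):** it was never needed and still hangs in the rack.
- **Forces:** the largest reading on the press was a brief 4.2 N sideways, while blue was in the lead-in.

In the last pictures the blue head's centre is at about 77.5 mm (limit 86 mm), upright, with the arm clear. The yellow and red heads fit at about 74 and 76 mm, within the 66 to 82 mm allowed.

The two cameras disagreed by 2 to 4 mm on where the press and the yellow head are, within what the fit allowed. I could not measure the cheeks' grip at rest directly; I judge it from the drag and from the leaf not dropping.

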